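# Index the housing and hold a conductivity probe on its marked spot

### The arm

A 6-joint arm with a two-finger parallel gripper is mounted at the origin on the work surface. World frame = base frame: x ahead of the robot, y to its left, z up, the work surface at z = 0. Lengths are in mm, angles in degrees, forces in N, time in s.
With the tool pointing down it reaches from about 300 to 850 mm from the base axis. Payload 4.2 kg.
Tool frame: the origin (TCP) lies midway between the tips of the shut fingers; the grasp point (between the pads) lies 19 mm behind it (env.grip_point_offset is the distance from the TCP to the grasp point, in mm); z points along the fingers, x is the direction in which the jaws open and shut, and the axes are right-handed (so a half turn about z gives the same grasp; the last joint's range is limited). The gripper opens to 91 mm and grips with 3 to 60 N. Pads are 32 mm wide; open, the fingers measure 118 mm over their backs; the gripper's body (76 mm by 178 mm) begins 60 mm behind the grasp point.
Start: joints at [72.135, 18.312, 89.639, -0, 72.044, -1.146], TCP at [165.416, 550.709, 213.976] pointing down, gripper open.
Joint ranges: [-177.97, 177.97], [-48.28, 115.42], [12.27, 149.76], [-77.06, 257.06], [2.81, 150.46], [-146.56, 146.56]. Speed limits (degrees/s): [147.25, 147.25, 180, 180, 180, 180].

### API

Orientations are given as [roll, pitch, yaw] about the fixed x, y, z axes, in that order (R = Rz(yaw) Ry(pitch) Rx(roll)).
In Python, from workcell import env gives the robot as it stands.
- The arm moves only by the shell command python3 -m pendant 'ROWS' [FORCE]. ROWS is JSON, a list of rows, each an object with "xyz": the shift along the tool's x, y, z in m, a list of three; "roll": the turn about the tool's z in degrees; "jaw": the closure, from 0 (fully open) to 1 (shut). A call has exactly 8 rows; each row is the pose to reach, as a shift and turn from the pose commanded when the call began, along the tool's axes at that moment; what a row does not reach only later rows make up. A row lasts 1/8 s, in which the tool goes at most 62.5 mm and 10.7 degrees, less where a joint would pass 70% of its speed; a pose out of reach is approached as far as the arm can. A call with a gripper value outside its range is refused whole. The fingers move at their own pace and stop on an object; FORCE is the grip in N (left out, the last holds). Time passes only in rows, so rows that repeat a pose let the fingers close, or fill a call up. It gives the time, the measured TCP pose, the force and the opening at its end, in the units of the state.
- env.state(): the state, without advancing time (a new reading comes with each control period).
- env.grab_frame(name): name is "scene" or "top"; returns (picture, depth): 400x640x3 uint8, blue, green, red; 400x640 float32, mm along the optical axis (not along the pixel's ray), 0 where there is no reading.
- env.camera_params(name): a dict with "camera_matrix" (3x3 intrinsics, pixels), "cam_to_world" (4x4, takes a point from camera to world coordinates). Camera axes: x right, y up, looking along -z (the intrinsics and any distortion apply to the point x, -y, -z); pixel columns grow to the right and rows downward; lengths in mm; the calibration is good to about 2 mm. A picture is of the moment at which its call begins. camera_params takes no time and is no camera call.
- env.job_done(): hands the job in, once; it reports no verdict.
The state is a dict: "time_s": time; "qpos": joint angles; "qvel": joint speeds; "effort": joint torques, N m; "ee_pos": TCP position; "ee_rot": TCP orientation; "force": force on the tool from outside, world axes, zero at the start; "torque": the same for the moment, N m; "gripper_width": finger opening in mm.
Only numpy, scipy, OpenCV 4.12 (cv2) and the standard library are available. Lean on these libraries where they do the work, as an engineer would, in place of code of your own. Each camera call takes 0.05 s, during which the arm holds its last target. There are 200 camera calls.

### The job

Pull up the red sprung plunger, turn the fixture's head to the green tag and let the plunger drop fully home in the slot there. Then take the orange probe from its stand and hold its sprung tip on the sloping face, inside the blue ring, square to that face, with a light push that sinks the tip about half way, never a hard one. Finish while still holding it there, and leave the deburring tool, spare part and yellow bin alone.

Things in the scene. Friction and masses are not known exactly. Their poses are not given: they have to be found in the camera images.
- index_base: Fixed grey round base, 230 mm diameter, 22 mm high. Origin: centre of its underside, on the head's upright turning axis. Its steel ring (mean radius 80 mm, top 34 mm above the table) has three slots, 13 mm wide, for the plunger's 10 mm pin: one towards the base's -x and one 55 degrees to each side of that. The two tags stand on the rim, 103.5 mm from the axis, outside the two outer slots.
- head (a joint): Angle (rad) of the dark steel head (124 mm diameter) about the upright axis of index_base: 0 at the middle slot, where it starts locked, growing anticlockwise seen from above; the outer slots are at -0.96 and +0.96, the stops at -1.04 and +1.04. It turns stiffly (0.12 N m) and stays where left.
- plunger (a joint): Lift (m) of the sprung plunger: 0 home in a slot, at most 0.016. Over 0.010 its pin clears the ring and the head can turn; let go between slots, it rests on the ring at 0.010. The spring pulls down with 3 N (home) to 5.4 N. The plunger rides on the head: lift its knob and carry it round the axis to turn the head.
- knob_mid (a point): Point on the axis of the plunger's red knob (upright cylinder, 26 mm diameter, from 66 to 98 mm above the table when home), 84 mm above the table when home, 80 mm from the head's axis. Below the knob a steel sleeve, 24 mm diameter, reaches up to 62 mm. The housing comes no nearer than 45 mm to the knob's axis.
- tag_green: Green disc, 20 mm diameter, 5 mm high, on the rim of index_base: marks the slot (left or right, it varies) where the plunger must end. Origin: centre of its underside.
- tag_white: White disc of the same size: marks the other outer slot, not wanted.
- housing: Machined aluminium housing fixed on the head; its top is the 60 x 60 mm test face, sloping down towards the plunger at 20 degrees to the horizontal. Origin: middle of the face, 92 mm above the table on the head's axis; z: outward normal, leaning 20 degrees from vertical towards the plunger; x up the slope, y level. Face edges are 82 mm (plunger side) and 102 mm high.
- spot (a point): Centre of the blue ring painted on the test face (outer diameter 21 mm, inner 15 mm), 10 mm from the face's middle in the housing's y. Axes as the housing's: z is the outward normal of the face.
- stand: Fixed black block, 64 x 64 x 60 mm high, with a round hole (24.5 mm diameter, 55 mm deep) in its top that holds the probe upright. Origin: centre of its underside.
- probe: Loose probe, about 0.15 kg, upright in the stand. Origin: centre of the lower end of its steel nose, 25 mm above the table; z runs up the probe, away from the tip. Nose 22 mm diameter, z 0 to 35 mm; black collar 36 mm diameter, z 35 to 41, resting on the stand; orange grip 24 x 24 mm square, sides along x and y, z 41 to 105; cap to z 112. Raise it 50 mm to clear the stand.
- probe_tip (a joint): How far (m) the probe's sprung tip is pushed in: 0 free, 0.010 fully in. The push is 1 N at 0, 2.5 N half way, 4 N at 0.010; beyond that the tip is solid.
- tip_end (a point): Lowest point of the brass ball-ended tip (8 mm diameter), on the probe's axis, 14 mm beyond the nose end (probe z = -14 mm) when not pushed in.
- deburrer: Bystander: deburring tool with a blue handle, 170 mm long, lying on the table; leave alone.
- spare_part: Bystander: aluminium block 70 x 45 x 32 mm; leave alone.
- parts_bin: Bystander: open yellow bin 130 x 90 x 55 mm; leave alone.
Not all that is in view belongs to the job. Several things look just like the stand: the one meant starts farthest to the robot's left. Leave any pink look-alike of the probe alone.

How it is judged:
By the outcome, as a careful person would: the job done as asked, in the order asked, and still so for the second after the job is handed in, while the arm keeps its last pose, push and grip.
It also fails if it takes over 48 s, if anything falls off the work surface, if the arm or the gripper's body presses on something with over 40 N, if the wrist force passes 120 N, or if a joint passes its speed limit or range.

## Working session

There is one attempt and no reset: what is moved stays moved. The work goes in short steps, Python scripts to look and compute and a shell command to move; the robot and the scene stay as the last step left them, time stands still between calls to the robot, and variables do not carry over. Pictures are saved under pics/ and viewed, about 8 in all and at most 12, crops included, and the job is handed in when it is done.

```bash
ls; mkdir -p pics; cat > h.py <<'E'
import numpy as np, cv2
from workcell import env
def snap(name,tag):
    im,d=env.grab_frame(name); cv2.imwrite(f'pics/{tag}.png',im); np.save(f'pics/{tag}.npy',d); return im,d
def ray(name,u,v):
    c=env.camera_params(name); K=np.array(c['camera_matrix']);T=np.array(c['cam_to_world'])
    p=np.array([(u-K[0,2])/K[0,0],-(v-K[1,2])/K[1,1],-1.])
    return T[:3,3],T[:3,:3]@p
def onplane(name,u,v,z):
    o,d=ray(name,u,v); return o+d*(z-o[2])/d[2]
def pts(name,d):
    v,u=np.mgrid[:d.shape[0],:d.shape[1]]
    c=env.camera_params(name); K=np.array(c['camera_matrix']);T=np.array(c['cam_to_world'])
    p=np.stack([(u-K[0,2])/K[0,0]*d,-(v-K[1,2])/K[1,1]*d,-d],-1)
    return p@T[:3,:3].T+T[:3,3]
E
python3 - <<'E'
from h import *
a,_=snap('scene','s1');b,_=snap('top','t1')
for n in('scene','top'):
    c=env.camera_params(n);print(n,c)
print(env.state(),env.grip_point_offset)
E
```

```text
pics
scene {'camera_matrix': array([[394.47433965,   0.        , 320.60477234],
       [  0.        , 394.47433965, 198.88689722],
       [  0.        ,   0.        ,   1.        ]]), 'cam_to_world': array([[-4.55691479e-01, -6.60655813e-01,  5.96556093e-01,
         1.23025521e+03],
       [ 8.90075753e-01, -3.46100214e-01,  2.96613883e-01,
         2.48671814e+02],
       [ 1.05085054e-02,  6.66144533e-01,  7.45748639e-01,
         8.98298304e+02],
       [ 0.00000000e+00,  0.00000000e+00,  0.00000000e+00,
         1.00000000e+00]])}
top {'camera_matrix': array([[442.07017528,   0.        , 324.47777825],
       [  0.        , 442.07017528, 203.60667262],
       [  0.        ,   0.        ,   1.        ]]), 'cam_to_world': array([[ 1.42406840e-02,  9.87140318e-01, -1.59220585e-01,
         3.60524778e+02],
       [-9.99892545e-01,  1.35049077e-02, -5.70224540e-03,
        -4.68183375e+01],
       [-3.47865704e-03,  1.59284679e-01,  9.87226565e-01,
         1.63166557e+03],
       [ 0.00000000e+00,  0.00000000e+00,  0.00000000e+00,
         1.00000000e+00]])}
{'time_s': 0.1, 'qpos': array([ 7.21340856e+01,  1.83484808e+01,  8.96986288e+01, -1.98057355e-03,
        7.20428664e+01, -1.14726994e+00]), 'qvel': array([-0.0066632 , -0.12332462, -0.19451138, -0.05565807, -0.05206886,
        0.01383888]), 'effort': array([ 5.65503051e-04, -4.13337207e+01, -2.32509005e+01,  7.28201168e-02,
        4.22746036e-02, -6.80189737e-05]), 'ee_pos': array([165.29978098, 550.26974673, 213.20463856]), 'ee_rot': array([1.79999919e+02, 8.99956785e-02, 7.32819676e+01]), 'force': array([-0.79991448,  0.40554929, -0.30623148]), 'torque': array([0.00121056, 0.04781749, 0.0301386 ]), 'gripper_width': 91.42479346000471} 18.8
```

View pics/t1.png

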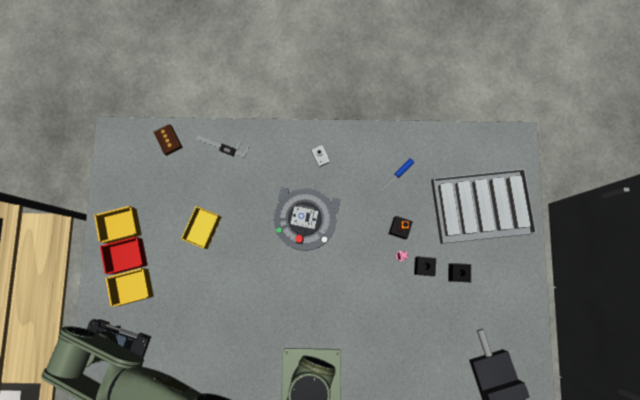

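View pics/s1.png

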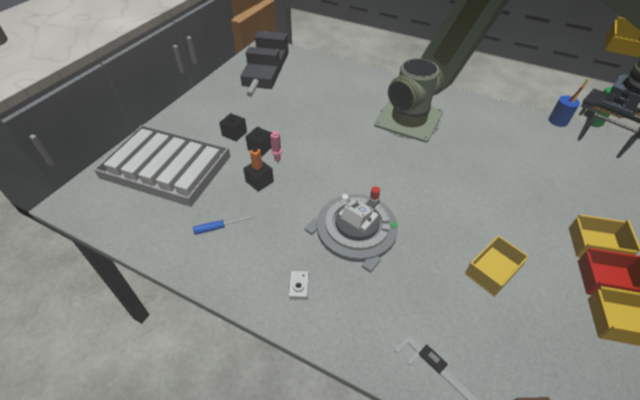

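Top view: black blocks at (400,227), (425,266) and (459,272). The robot's left is image left, so the one at (400,227), holding the orange probe, fits. The pink look-alike is at (402,256). In the fixture the knob is at (299,239), green tag at (278,230), white tag at (324,240). I'll confirm with a crop and measure.

```bash
python3 - <<'E'
from h import *
a=cv2.imread('pics/s1.png');b=cv2.imread('pics/t1.png')
A=cv2.resize(a[120:270,210:410],None,fx=4,fy=4,interpolation=cv2.INTER_CUBIC)[:600]
cv2.imwrite('pics/c1.png',A)
B=cv2.resize(b[180:290,260:480],None,fx=3.6,fy=3.6,interpolation=cv2.INTER_CUBIC);cv2.imwrite('pics/c2.png',B)
P={n:pts(n,np.load(f'pics/{f}.npy')) for n,f in(('scene','s1'),('top','t1'))}
def rng(h,lo,hi): return cv2.inRange(h,lo,hi)
H={'scene':cv2.cvtColor(a,cv2.COLOR_BGR2HSV),'top':cv2.cvtColor(b,cv2.COLOR_BGR2HSV)}
boxes={'scene':(120,270,210,410),'top':(180,290,260,480)}
cols={'red':((0,150,60),(5,255,255)),'green':((45,120,60),(80,255,255)),'orange':((7,150,60),(20,255,255)),'blue':((100,100,50),(125,255,255)),'pink':((160,60,80),(179,255,255))}
for n in H:
    y0,y1,x0,x1=boxes[n]
    for c,(lo,hi) in cols.items():
        m=np.zeros((400,640),np.uint8);m[y0:y1,x0:x1]=rng(H[n],lo,hi)[y0:y1,x0:x1]
        k,l,s,ce=cv2.connectedComponentsWithStats(m)
        for i in range(1,k):
            if s[i,4]>4: print(n,c,s[i],ce[i].round(1),np.median(P[n][l==i],0).round(1),P[n][l==i][:,2].max().round(0))
E
```

```text
scene red [372 188   7   5  29] [375.2 189.9] [491.2  50.4  99.5] 103.0
scene green [392 223   4   4  14] [393.5 224.5] [524.7 127.3  27.8] 31.0
scene orange [251 149   9   6  33] [255.1 152. ] [ 542.5 -307.3  129.3] 134.0
scene blue [210 221  14   9  97] [216.  224.8] [ 751.1 -315.7   22.9] 30.0
scene pink [270 131  12  30 232] [275.4 144.6] [ 441.7 -304.6   84.7] 898.0
top red [296 235   7   8  44] [299.  238.5] [483.9  48.8  98. ] 105.0
top green [277 228   4   5  18] [278.5 229.8] [520.1 128.4  28.2] 33.0
top orange [399 221  10   9  68] [403.6 225. ] [ 532.  -309.7  127.6] 142.0
top pink [395 251  13  10  97] [401.2 255.4] [ 430.9 -304.   114.2] 130.0
```

View pics/c1.png

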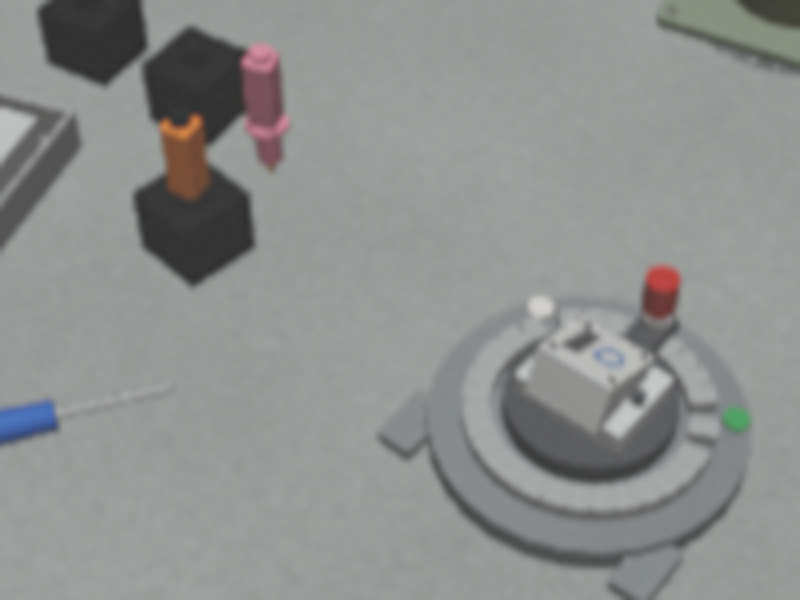

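View pics/c2.png

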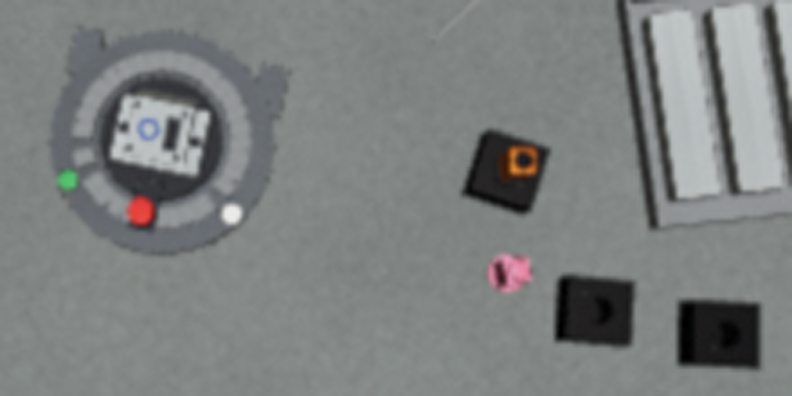

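Crops: orange probe in the leftmost stand (scene ≈(255,165)), pink one free-standing beside it. The face's blue ring is on the green side of the housing. Now fix the fixture axis from tags, knob and ring.

```bash
python3 - <<'E'
from h import *
from scipy.optimize import least_squares
T={};
for n,f in(('scene','s1'),('top','t1')):
    im=cv2.imread(f'pics/{f}.png').astype(int);h=cv2.cvtColor(im.astype(np.uint8),cv2.COLOR_BGR2HSV)
    def blob(m,box):
        y0,y1,x0,x1=box; M=np.zeros((400,640),np.uint8);M[y0:y1,x0:x1]=m[y0:y1,x0:x1]
        k,l,s,c=cv2.connectedComponentsWithStats(M); i=1+np.argmax(s[1:,4]);return c[i],s[i],l==i
    gb={'top':(222,238,270,286),'scene':(216,232,386,402)}[n]
    wb={'top':(233,247,317,332),'scene':(190,203,338,352)}[n]
    fb={'top':(195,240,285,322),'scene':(195,230,340,378)}[n]
    ob={'top':(210,240,385,415),'scene':(140,172,245,265)}[n]
    g=blob((cv2.inRange(h,(40,80,40),(85,255,255))),gb)
    w=blob(cv2.inRange(im.astype(np.uint8),(185,185,185),(255,255,255)),wb)
    r=blob(cv2.inRange(h,(100,70,40),(130,255,255)),fb)
    o=blob(cv2.inRange(h,(5,100,60),(20,255,255)),ob)
    print(n,'g',g[0],onplane(n,*g[0],27),'w',w[1],w[0],onplane(n,*w[0],27),'ring',r[1],r[0],onplane(n,*r[0],92))
    k=blob(cv2.inRange(h,(0,130,120),(5,255,255)),{'top':(230,247,290,308),'scene':(180,205,365,385)}[n])
    print('knob',k[0],k[1],onplane(n,*k[0],96),'orange',o[0],o[1],onplane(n,*o[0],130))
    T[n]=[onplane(n,*x[0],27)[:2] for x in(g,w)]
    # black stand top corners
    if n=='top':
        b=blob(cv2.inRange(im.astype(np.uint8),(0,0,0),(60,60,60)),(210,243,385,417))
        c=cv2.findContours(b[2].astype(np.uint8),0,2)[0][0];R=cv2.minAreaRect(c);print('stand',R,[onplane(n,*q,60).round(1) for q in cv2.boxPoints(R)])
        c=cv2.findContours(o[2].astype(np.uint8),0,2)[0][0];print('orange rect',cv2.minAreaRect(c))
for n in T:
    g,w=T[n]; m=(g+w)/2; L=np.linalg.norm(g-w); d=g-w; nrm=np.array([d[1],-d[0]])/L
    if nrm[0]<0:nrm=-nrm
    c=m+nrm*103.5*np.cos(np.radians(55)); print(n,'L',L,'exp',2*103.5*np.sin(np.radians(55)),'axis',c,'ang of -x',np.degrees(np.arctan2(*(-nrm)[::-1])))
E
```

```text
Traceback (most recent call last):
ValueError: attempt to get argmax of an empty sequence
```

```bash
cat > m.py <<'E'
from h import *
T={}
for n,f in(('scene','s1'),('top','t1')):
    im=cv2.imread(f'pics/{f}.png');h=cv2.cvtColor(im,cv2.COLOR_BGR2HSV)
    def blob(m,box):
        y0,y1,x0,x1=box; M=np.zeros((400,640),np.uint8);M[y0:y1,x0:x1]=m[y0:y1,x0:x1]
        k,l,s,c=cv2.connectedComponentsWithStats(M)
        if k<2: return np.array([0,0.]),0,l==1
        i=1+np.argmax(s[1:,4]);return c[i].round(2),s[i],l==i
    gb={'top':(222,238,270,286),'scene':(216,232,386,402)}[n]
    wb={'top':(233,247,317,332),'scene':(190,203,338,352)}[n]
    fb={'top':(205,226,292,310),'scene':(202,218,355,370)}[n]
    ob={'top':(210,240,385,415),'scene':(140,172,245,265)}[n]
    g=blob((cv2.inRange(h,(40,80,40),(85,255,255))),gb)
    w=blob(cv2.inRange(im,(170,170,170),(255,255,255)),wb)
    r=blob(cv2.inRange(h,(100,45,40),(130,255,255)),fb)
    o=blob(cv2.inRange(h,(5,100,60),(20,255,255)),ob)
    k=blob(cv2.inRange(h,(0,130,130),(5,255,255)),{'top':(230,247,290,308),'scene':(180,205,365,385)}[n])
    for q,x,z in(('g',g,27),('w',w,27),('ring',r,93),('knob',k,96),('orange',o,130)): print(n,q,x[0],x[1],onplane(n,*x[0],z).round(1))
    T[n]=[onplane(n,*x[0],27)[:2] for x in(g,w)]
    if n=='top':
        b=blob(cv2.inRange(im,(0,0,0),(60,60,60)),(210,243,385,417))
        c=cv2.findContours(b[2].astype(np.uint8),0,2)[0][0];R=cv2.minAreaRect(c);print('stand',R,[onplane(n,*q,60).round(1) for q in cv2.boxPoints(R)])
        c=cv2.findContours(o[2].astype(np.uint8),0,2)[0][0];print('orange rect',cv2.minAreaRect(c))
for n in T:
    g,w=T[n]; m=(g+w)/2; L=np.linalg.norm(g-w); d=g-w; nrm=np.array([d[1],-d[0]])/L
    if nrm[0]<0:nrm=-nrm
    c=m+nrm*103.5*np.cos(np.radians(55)); print(n,'L',L,'exp',2*103.5*np.sin(np.radians(55)),'axis',c,'ang of -x',np.degrees(np.arctan2(*(-nrm)[::-1])))
E
python3 m.py
```

```text
scene g [393.59 224.28] [391 222   6   6  29] [523.3 127.2  27. ]
scene w [344.52 196.28] [342 194   6   6  29] [490.9 -39.5  27. ]
scene ring [359.  208.5] [359 208   1   2   2] [569.   35.4  93. ]
scene knob [375.2  189.66] [372 187   8   7  41] [487.   48.8  96. ]
scene orange [255.97 158.61] [250 148  12  22 191] [ 563.8 -291.6  130. ]
top g [278.28 229.59] [276 227   6   6  29] [521.1 129.4  27. ]
top w [324.   238.83] [322 237   5   5  23] [489.8 -37.7  27. ]
top ring [300.72 215.44] [298 213   7   6  25] [565.5  44.9  93. ]
top knob [298.74 238.14] [296 235   7   7  43] [485.4  49.8  96. ]
top orange [404.11 224.55] [399 220  11  10  80] [ 534.  -310.9  130. ]
stand ((400.0500183105469, 227.35000610351562), (18.657434463500977, 18.973663330078125), 18.43494987487793) [array([ 509.7, -266.1,   60. ]), array([ 574.6, -288.2,   60. ]), array([ 554.2, -351.2,   60. ]), array([ 489.5, -328.8,   60. ])]
orange rect ((404.0, 224.5), (9.0, 10.0), 90.0)
scene L 169.788928253565 exp 169.5644731678213 axis [565.35144264  32.56978491] ang of -x 169.01072549150982
top L 169.97242241672393 exp 169.5644731678213 axis [563.81199681  34.92290498] ang of -x 169.37461185148678
```

```bash
cat >> h.py <<'E'
def shift(t,yaw=None):
    s=env.state(); p=s['ee_pos'];y=s['ee_rot'][2];a=np.radians(y)
    R=np.array([[np.cos(a),np.sin(a),0],[np.sin(a),-np.cos(a),0],[0,0,-1]])
    r=0 if yaw is None else -((yaw-y+180)%360-180)
    print('t',round(s['time_s'],2),'pos',p.round(1),'rot',s['ee_rot'].round(2),'F',s['force'].round(2),'w',round(s['gripper_width'],1))
    print('shift m',(R.T@(np.array(t)-p)/1000).round(4),'roll',round(r,2)); return R
E
python3 -c "
from h import *
shift([486.1,49,140],79.2)"
```

```text
t 0.1 pos [165.3 550.3 213.2] rot [1.800e+02 9.000e-02 7.328e+01] F [-0.8   0.41 -0.31] w 91.4
shift m [-0.3878  0.4514  0.0732] roll -5.92
```

```bash
python3 -m pendant '[{"xyz":[-0.03,0.035,0],"roll":0,"jaw":0},{"xyz":[-0.065,0.075,0],"roll":-1,"jaw":0.3},{"xyz":[-0.105,0.12,0],"roll":-2,"jaw":0.3},{"xyz":[-0.145,0.165,0],"roll":-3,"jaw":0.3},{"xyz":[-0.185,0.215,0],"roll":-4,"jaw":0.3},{"xyz":[-0.225,0.26,0],"roll":-5,"jaw":0.3},{"xyz":[-0.265,0.305,0],"roll":-5.9,"jaw":0.3},{"xyz":[-0.3,0.35,0],"roll":-5.9,"jaw":0.3}]' 30; python3 -c "
from h import *
shift([486.1,49,140],79.2)"
```

```text
time_s: 1.1
ee_pos: [414.8, 160.8, 213.9]
ee_rot: [-180.0, -0.0, 79.2]
force: [0.6, 0.5, -0.2]
gripper_width: 64.0
t 1.1 pos [414.8 160.8 213.9] rot [-1.800e+02 -1.000e-02  7.917e+01] F [ 0.59  0.55 -0.17] w 64.0
shift m [-0.0964  0.091   0.0739] roll -0.03
```

```bash
python3 -m pendant '[{"xyz":[-0.03,0.03,0.02],"roll":0,"jaw":0.3},{"xyz":[-0.06,0.06,0.045],"roll":0,"jaw":0.3},{"xyz":[-0.085,0.08,0.06],"roll":0,"jaw":0.3},{"xyz":[-0.0964,0.091,0.074],"roll":0,"jaw":0.3},{"xyz":[-0.0964,0.091,0.074],"roll":0,"jaw":0.3},{"xyz":[-0.0964,0.091,0.074],"roll":0,"jaw":0.3},{"xyz":[-0.0964,0.091,0.074],"roll":0,"jaw":0.3},{"xyz":[-0.0964,0.091,0.074],"roll":0,"jaw":0.3}]'; python3 -c "
from h import *
shift([486.1,49,66],79.2)
a,_=snap('scene','s2');b,_=snap('top','t2')
A=cv2.resize(a[140:250,310:430],None,fx=4,fy=4,interpolation=2);B=cv2.resize(b[180:270,255:345],None,fx=4,fy=4,interpolation=2)
A=A[:360];cv2.imwrite('pics/c3.png',np.hstack([A[:360,:420],B[:360]]))
shift([486.1,49,66],79.2)"
```

```text
time_s: 2.1
ee_pos: [485.6, 51.6, 140.5]
ee_rot: [179.9, -0.0, 79.2]
force: [0.6, 0.4, -0.3]
gripper_width: 63.7
t 2.1 pos [485.6  51.6 140.5] rot [ 1.7994e+02 -3.0000e-02  7.9250e+01] F [ 0.64  0.41 -0.26] w 63.7
shift m [-0.0025  0.001   0.0745] roll 0.05
t 2.2 pos [485.6  51.4 140.3] rot [ 1.7996e+02 -2.0000e-02  7.9220e+01] F [0.79 1.07 0.9 ] w 64.0
shift m [-0.0023  0.0009  0.0743] roll 0.02
```

View pics/c3.png

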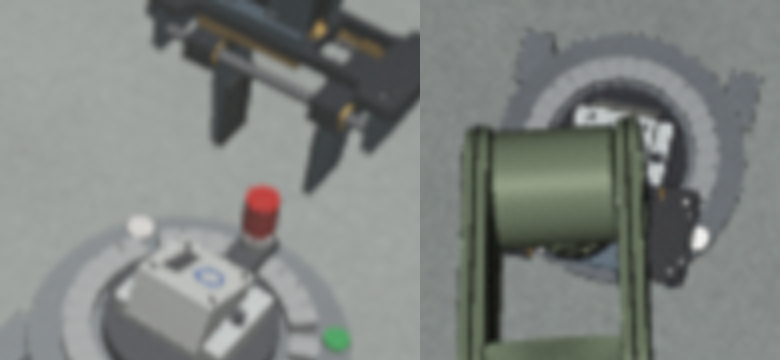

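Scene crop: fingers straddle the knob (about (263,210) in the crop); housing is clear, so I'll descend and close.

```bash
python3 -m pendant '[{"xyz":[-0.0023,0.001,0.02],"roll":0,"jaw":0.3},{"xyz":[-0.0023,0.001,0.045],"roll":0,"jaw":0.3},{"xyz":[-0.0023,0.001,0.065],"roll":0,"jaw":0.3},{"xyz":[-0.0023,0.001,0.074],"roll":0,"jaw":0.3},{"xyz":[-0.0023,0.001,0.074],"roll":0,"jaw":0.6},{"xyz":[-0.0023,0.001,0.074],"roll":0,"jaw":1},{"xyz":[-0.0023,0.001,0.074],"roll":0,"jaw":1},{"xyz":[-0.0023,0.001,0.074],"roll":0,"jaw":1}]' 30;python3 -c "
from h import *
shift([486.1,49,66],79.2)"
```

```text
time_s: 3.2
ee_pos: [486.4, 48.5, 66.4]
ee_rot: [179.9, -0.0, 79.2]
force: [0.3, 0.4, -0.0]
gripper_width: 26.6
t 3.2 pos [486.4  48.5  66.4] rot [ 1.7994e+02 -2.0000e-02  7.9180e+01] F [ 0.28  0.45 -0.04] w 26.6
shift m [ 0.0004 -0.0004  0.0004] roll -0.02
```

```bash
python3 -m pendant '[{"xyz":[0,0,-0.004],"roll":0,"jaw":1},{"xyz":[0,0,-0.008],"roll":0,"jaw":1},{"xyz":[0,0,-0.0135],"roll":0,"jaw":1},{"xyz":[0,0,-0.0135],"roll":0,"jaw":1},{"xyz":[0,0,-0.0135],"roll":0,"jaw":1},{"xyz":[0,0,-0.0135],"roll":0,"jaw":1},{"xyz":[0.0056,0.0002,-0.0135],"roll":4,"jaw":1},{"xyz":[0.0111,0.0008,-0.0135],"roll":8,"jaw":1}]';python3 -c "
from h import *
for t in (15,23,31,39,47): a=np.radians(t-8); print(t-8,(.08*np.sin(a)).round(4),(.08-.08*np.cos(a)).round(4))
shift([486.1,49,66],24.2)"
```

```text
time_s: 4.2
ee_pos: [489.1, 58.9, 79.3]
ee_rot: [180.0, 0.1, 71.1]
force: [2.1, -1.3, -6.2]
gripper_width: 25.6
7 0.0097 0.0006
15 0.0207 0.0027
23 0.0313 0.0064
31 0.0412 0.0114
39 0.0503 0.0178
t 4.2 pos [489.1  58.9  79.3] rot [1.7998e+02 5.0000e-02 7.1090e+01] F [ 2.07 -1.25 -6.17] w 25.6
shift m [-0.0103  0.0004  0.0133] roll 46.89
```

```bash
python3 -m pendant '[{"xyz":[0.0111,0.0008,0],"roll":8,"jaw":1},{"xyz":[0.0221,0.0031,0],"roll":16,"jaw":1},{"xyz":[0.0325,0.0069,0],"roll":24,"jaw":1},{"xyz":[0.0424,0.0122,0],"roll":32,"jaw":1},{"xyz":[0.0514,0.0187,0],"roll":40,"jaw":1},{"xyz":[0.0585,0.0254,0],"roll":47,"jaw":1},{"xyz":[0.0585,0.0254,0],"roll":47,"jaw":1},{"xyz":[0.0585,0.0254,0],"roll":47,"jaw":1}]';python3 -c "
from h import *
a=np.radians(114.2);print(564.6+80*np.cos(a),33.8+80*np.sin(a))
shift([564.6+80*np.cos(a),33.8+80*np.sin(a),66],24.2)"
```

```text
time_s: 5.2
ee_pos: [531.6, 105.2, 79.1]
ee_rot: [179.9, 0.1, 24.3]
force: [2.2, -4.1, -5.4]
gripper_width: 25.2
531.8061572926742 106.76960929378184
t 5.2 pos [531.6 105.2  79.1] rot [1.7991e+02 8.0000e-02 2.4320e+01] F [ 2.18 -4.05 -5.37] w 25.2
shift m [ 0.0008 -0.0014  0.0131] roll 0.12
```

```bash
python3 -m pendant '[{"xyz":[0.0008,-0.0012,0],"roll":0,"jaw":1},{"xyz":[0.0008,-0.0012,0],"roll":0,"jaw":1},{"xyz":[0.0008,-0.0012,0.003],"roll":0,"jaw":1},{"xyz":[0.0008,-0.0012,0.006],"roll":0,"jaw":1},{"xyz":[0.0008,-0.0012,0.009],"roll":0,"jaw":1},{"xyz":[0.0008,-0.0012,0.012],"roll":0,"jaw":1},{"xyz":[0.0008,-0.0012,0.0132],"roll":0,"jaw":1},{"xyz":[0.0008,-0.0012,0.0132],"roll":0,"jaw":1}]';python3 -c "
from h import *
shift([531.8,106.8,66],24.2)"
```

```text
time_s: 6.2
ee_pos: [531.7, 105.4, 66.5]
ee_rot: [179.8, 0.1, 24.4]
force: [1.2, -8.8, -2.0]
gripper_width: 25.3
t 6.2 pos [531.7 105.4  66.5] rot [1.7981e+02 1.3000e-01 2.4360e+01] F [ 1.21 -8.81 -1.97] w 25.3
shift m [ 0.0006 -0.0013  0.0005] roll 0.16
```

```bash
python3 -m pendant '[{"xyz":[0.0008,0.0008,0],"roll":0,"jaw":1},{"xyz":[0.0008,0.0008,0],"roll":0,"jaw":0.2},{"xyz":[0.0008,0.0008,0],"roll":0,"jaw":0.2},{"xyz":[0,0,-0.03],"roll":0,"jaw":0.2},{"xyz":[0,0,-0.08],"roll":0,"jaw":0.2},{"xyz":[0,0,-0.13],"roll":0,"jaw":0.2},{"xyz":[0,0.05,-0.14],"roll":0,"jaw":0.2},{"xyz":[0,0.11,-0.14],"roll":0,"jaw":0.2}]' 30;python3 -c "
from h import *
shift([534,-310,200],24.2)"
```

```text
time_s: 7.2
ee_pos: [578.2, 7.8, 208.5]
ee_rot: [180.0, -0.2, 24.4]
force: [0.8, 0.2, -0.4]
gripper_width: 73.0
t 7.2 pos [578.2   7.8 208.5] rot [179.95  -0.24  24.39] F [ 0.84  0.2  -0.37] w 73.0
shift m [-0.1715  0.2712  0.0085] roll 0.19
```

```bash
python3 - <<'E'
from h import *
a=cv2.imread('pics/s1.png');b=cv2.imread('pics/t1.png')
A=cv2.resize(a[143:191,240:278],None,fx=10,fy=10,interpolation=2);B=cv2.resize(b[208:246,382:418],None,fx=10,fy=10,interpolation=2)
H=max(len(A),len(B));f=lambda x:cv2.copyMakeBorder(x,0,H-len(x),0,0,0)
cv2.imwrite('pics/c4.png',np.hstack([f(A),f(B)]))
E
```

```text
(no output)
```

View pics/c4.png

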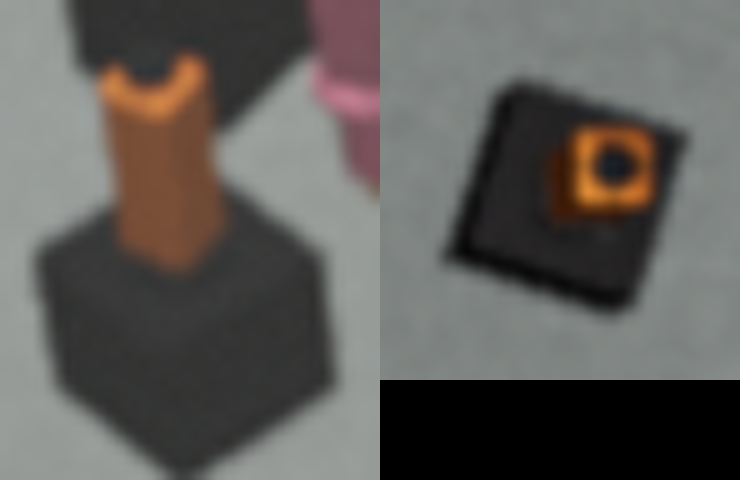

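Crop: orange grip's square top in the top view is centred at ≈(404.9,224.2), nearly aligned with the image. In the scene view its base corners are ≈(251.6,167), (257.6,169.8), (262.4,166).

```bash
python3 - <<'E'
from h import *
print('top c',onplane('top',404.85,224.2,130))
for z,L in((66,[(120,245),(180,272),(228,235)]),(130,[(100,85),(157,122),(212,92)])):
    q=[onplane('scene',240+x/10-.45,143+y/10-.45,z)[:2] for x,y in L]; q=np.array(q)
    d=np.diff(q,axis=0); print(q.round(1).tolist(),np.linalg.norm(d,axis=1),np.degrees(np.arctan2(d[:,1],d[:,0])),'c',(q[0]+q[2])/2)
q=np.array([onplane('top',382+(x-380)/10-.45,208+y/10-.45,130)[:2] for x,y in((574,126),(653,128),(653,208),(574,207))]);d=np.diff(np.vstack([q,q[:1]]),axis=0)
print(q.round(1).tolist(),np.linalg.norm(d,axis=1),np.degrees(np.arctan2(d[:,1],d[:,0])),q.mean(0))
# stand yaw: dark mask top-plane edges
q=np.array([onplane('top',382+(x-380)/10-.45,208+y/10-.45,60)[:2] for x,y in((510,82),(688,135),(628,312))]);d=np.diff(q,axis=0);print('stand',np.linalg.norm(d,axis=1),np.degrees(np.arctan2(d[:,1],d[:,0])))
E
```

```text
top c [ 535.28000753 -313.44549282  130.        ]
[[546.4, -327.6], [547.8, -305.0], [527.4, -300.9]] [22.63811059 20.80689895] [ 86.35952078 168.85550928] c [ 536.88140626 -314.24951985]
[[545.2, -326.1], [551.0, -302.5], [532.6, -295.6]] [24.2902193  19.66213594] [ 76.27563526 159.3081435 ] c [ 538.90379797 -310.85671991]
[[549.0, -300.3], [548.7, -327.3], [521.2, -326.9], [521.2, -300.0]] [26.97347067 27.45938284 26.89824351 27.80512688] [-90.67062395 179.07579219  90.06636203  -0.7614541 ] [ 535.04508134 -313.61174187]
stand [65.97310892 67.44999283] [-106.05116349  160.59970091]
```

```bash
python3 -m pendant '[{"xyz":[-0.02,0.03,0],"roll":-8,"jaw":0.2},{"xyz":[-0.045,0.075,0],"roll":-18,"jaw":0.2},{"xyz":[-0.075,0.12,0],"roll":-28,"jaw":0.2},{"xyz":[-0.105,0.17,0],"roll":-38,"jaw":0.2},{"xyz":[-0.14,0.22,0.01],"roll":-48,"jaw":0.2},{"xyz":[-0.165,0.255,0.02],"roll":-57,"jaw":0.2},{"xyz":[-0.171,0.2736,0.04],"roll":-61.6,"jaw":0.2},{"xyz":[-0.171,0.2736,0.04],"roll":-61.6,"jaw":0.2}]';python3 - <<'E'
from h import *
a,d=snap('scene','s3');b,e=snap('top','t3')
A=cv2.resize(a[130:270,210:420],None,fx=3.7,fy=3.7,interpolation=2)
cv2.imwrite('pics/c5.png',A)
shift([536,-313,86],86)
for n,im in(('scene',a),('top',b)):
    h=cv2.cvtColor(im,cv2.COLOR_BGR2HSV);x0,x1,y0,y1=(320,420,170,250) if n=='scene' else (265,345,185,255)
    for c,lo,hi,z in(('red',(0,130,120),(5,255,255),96),('ring',(100,45,40),(130,255,255),93)):
        m=np.zeros((400,640),np.uint8);m[y0:y1,x0:x1]=cv2.inRange(h,lo,hi)[y0:y1,x0:x1]
        k,l,s,ce=cv2.connectedComponentsWithStats(m)
        for i in range(1,k):
            if s[i,4]>2: print(n,c,s[i],ce[i].round(1),onplane(n,*ce[i],z).round(1))
E
```

```text
time_s: 8.2
ee_pos: [532.3, -312.4, 164.7]
ee_rot: [-179.8, -0.1, 85.6]
force: [0.2, -0.1, 0.0]
gripper_width: 73.2
t 8.3 pos [ 533.5 -311.3  166.6] rot [-1.800e+02 -5.000e-02  8.574e+01] F [-0.14 -0.14 -0.15] w 72.9
shift m [-0.0015  0.0026  0.0806] roll -0.26
scene red [385 205   8   8  49] [388.7 208.6] [534.9 106.9  96. ]
scene ring [356 208   2   4   4] [356.2 209.5] [575.7  30.2  93. ]
scene ring [361 210   2   3   4] [361.5 211. ] [574.   44.8  93. ]
top red [279 222   8   7  43] [282.5 224.9] [531.  107.5  96. ]
top ring [300 211   6   6  24] [302.4 213.6] [572.1  39.1  93. ]
```

View pics/c5.png

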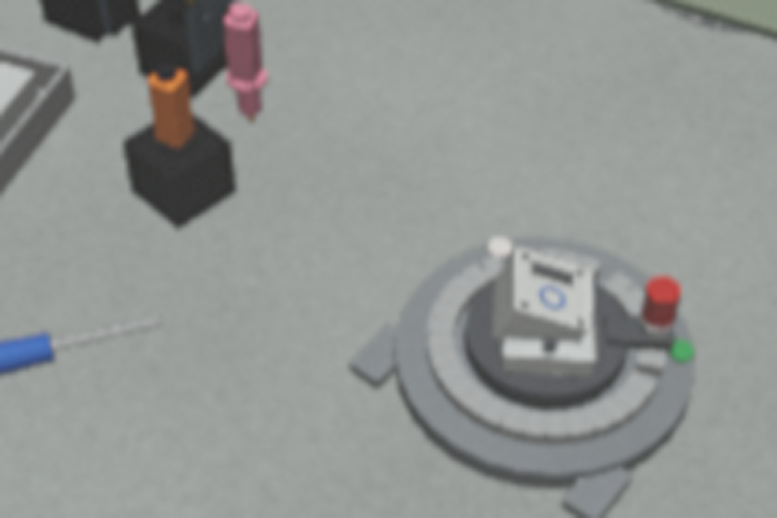

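Scene crop: the knob stands by the green tag and is home (both views agree at home height, ≈(533,107)). The blue ring is at ≈(573,38), matching the predicted spot. Orange probe is upright and clear, so I'll grasp it.

```bash
python3 -m pendant '[{"xyz":[-0.0015,0.0026,0],"roll":0,"jaw":0.2},{"xyz":[-0.0015,0.0026,0.03],"roll":0,"jaw":0.2},{"xyz":[-0.0015,0.0026,0.06],"roll":0,"jaw":0.2},{"xyz":[-0.0015,0.0026,0.0806],"roll":0,"jaw":0.2},{"xyz":[-0.0015,0.0026,0.0806],"roll":0,"jaw":0.5},{"xyz":[-0.0015,0.0026,0.0806],"roll":0,"jaw":1},{"xyz":[-0.0015,0.0026,0.0806],"roll":0,"jaw":1},{"xyz":[-0.0015,0.0026,0.0806],"roll":0,"jaw":1}]' 15;python3 -c "
from h import *
shift([536,-313,86],86)"
```

```text
time_s: 9.3
ee_pos: [536.2, -314.0, 86.6]
ee_rot: [179.9, 0.0, 85.8]
force: [0.1, 0.8, 0.2]
gripper_width: 35.9
t 9.3 pos [ 536.2 -314.    86.6] rot [1.7991e+02 4.0000e-02 8.5780e+01] F [0.09 0.76 0.16] w 35.9
shift m [ 0.001  -0.0003  0.0006] roll -0.22
```

```bash
python3 -m pendant '[{"xyz":[0,0,0],"roll":0,"jaw":1},{"xyz":[0,0,0],"roll":0,"jaw":1},{"xyz":[0,0,0],"roll":0,"jaw":1},{"xyz":[0,0,0],"roll":0,"jaw":1},{"xyz":[0,0,-0.005],"roll":0,"jaw":1},{"xyz":[0,0,-0.015],"roll":0,"jaw":1},{"xyz":[0,0,-0.024],"roll":0,"jaw":1},{"xyz":[0,0,-0.032],"roll":0,"jaw":1}]' 15;python3 -c "
from h import *
shift([536,-313,86],86)"
```

```text
time_s: 10.3
ee_pos: [536.0, -313.8, 118.4]
ee_rot: [180.0, 0.0, 85.8]
force: [1.1, -0.3, -0.9]
gripper_width: 23.8
t 10.3 pos [ 536.  -313.8  118.4] rot [179.97   0.    85.78] F [ 1.09 -0.32 -0.91] w 23.8
shift m [ 0.0008 -0.      0.0324] roll -0.22
```

```bash
python3 -m pendant '[{"xyz":[0,0,0.003],"roll":0,"jaw":1},{"xyz":[0,-0.004,0.003],"roll":0,"jaw":1},{"xyz":[0,-0.009,0.003],"roll":0,"jaw":1},{"xyz":[0,-0.014,0.003],"roll":0,"jaw":1},{"xyz":[0,-0.019,0.003],"roll":0,"jaw":1},{"xyz":[0,-0.024,0.003],"roll":0,"jaw":1},{"xyz":[0,-0.0285,0.003],"roll":0,"jaw":1},{"xyz":[0,-0.0285,0.003],"roll":0,"jaw":1}]' 15;python3 - <<'E'
from h import *
shift([536,-313,86],86)
a,d=snap('scene','s4');b,e=snap('top','t4')
A=cv2.resize(a[120:200,225:305],None,fx=7,fy=7,interpolation=2)
cv2.imwrite('pics/c6.png',A)
E
```

```text
time_s: 11.3
ee_pos: [506.5, -311.8, 114.4]
ee_rot: [-179.9, -0.0, 85.8]
force: [2.5, -1.4, -0.8]
gripper_width: 24.0
t 11.3 pos [ 506.5 -311.8  114.4] rot [-179.91   -0.     85.78] F [ 2.5  -1.45 -0.77] w 24.0
shift m [0.001  0.0296 0.0284] roll -0.22
```

View pics/c6.png

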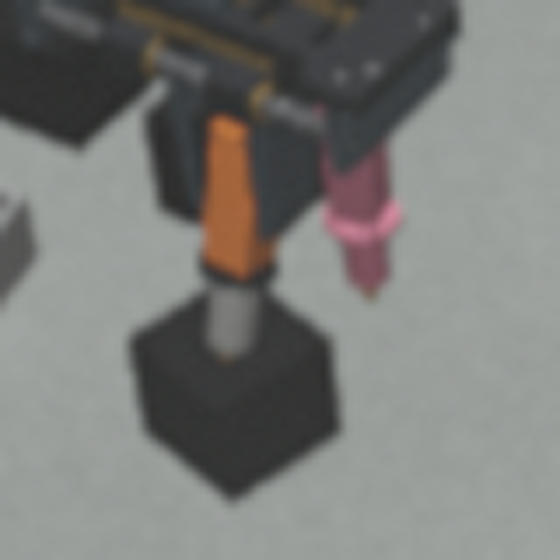

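Scene crop: the probe is tilted in the jaws with its nose clear at ≈(33,45) of the crop/7; the pink probe is untouched. Next: grip harder, lift, carry it towards the face and turn the tool, then check the tilt.

```bash
python3 -m pendant '[{"xyz":[0,0,0],"roll":0,"jaw":1},{"xyz":[0,0,0],"roll":0,"jaw":1},{"xyz":[0,0,-0.03],"roll":0,"jaw":1},{"xyz":[0,0,-0.06],"roll":0,"jaw":1},{"xyz":[0.02,0.001,-0.09],"roll":5,"jaw":1},{"xyz":[0.06,0.003,-0.09],"roll":13,"jaw":1},{"xyz":[0.105,0.006,-0.09],"roll":22,"jaw":1},{"xyz":[0.15,0.008,-0.09],"roll":31,"jaw":1}]' 35;python3 -c "
from h import *
shift([554.2,81.4,204.2],24.2)"
```

```text
time_s: 12.4
ee_pos: [525.2, -160.9, 204.1]
ee_rot: [-179.8, 0.0, 54.5]
force: [0.4, -0.5, -1.7]
gripper_width: 23.5
t 12.4 pos [ 525.2 -160.9  204.1] rot [-1.7982e+02  3.0000e-02  5.4460e+01] F [ 0.4  -0.53 -1.71] w 23.5
shift m [ 2.140e-01 -1.173e-01 -1.000e-04] roll 30.26
```

```bash
python3 -m pendant '[{"xyz":[0.04,-0.022,0],"roll":8,"jaw":1},{"xyz":[0.08,-0.044,0],"roll":16,"jaw":1},{"xyz":[0.12,-0.066,0],"roll":24,"jaw":1},{"xyz":[0.16,-0.088,0],"roll":29,"jaw":1},{"xyz":[0.195,-0.107,0],"roll":30.3,"jaw":1},{"xyz":[0.21,-0.115,0],"roll":30.3,"jaw":1},{"xyz":[0.21,-0.115,0],"roll":30.3,"jaw":1},{"xyz":[0.21,-0.115,0],"roll":30.3,"jaw":1}]' 35;python3 - <<'E'
from h import *
shift([554.2,81.4,204.2],24.2)
a,d=snap('scene','s5');b,e=snap('top','t5')
x0,y0=325,130
cv2.imwrite('pics/c7.png',cv2.resize(a[y0:y0+100,x0:x0+80],None,fx=6,fy=6,interpolation=2))
h=cv2.cvtColor(a,cv2.COLOR_BGR2HSV);m=cv2.inRange(h,(5,100,60),(20,255,255))
k,l,s,c=cv2.connectedComponentsWithStats(m)
for i in range(1,k):
    if s[i,4]>30:print(s[i],c[i])
E
```

```text
time_s: 13.4
ee_pos: [553.1, 74.0, 204.4]
ee_rot: [180.0, 0.1, 24.4]
force: [-0.7, 0.3, -1.4]
gripper_width: 24.1
t 13.4 pos [553.1  74.  204.4] rot [1.7998e+02 7.0000e-02 2.4450e+01] F [-0.69  0.25 -1.43] w 24.1
shift m [ 0.0041 -0.0063  0.0002] roll 0.25
[ 232    0   43   52 1497] [251.28657315  18.62992652]
[368 181  10   9  49] [372.06122449 185.65306122]
[618 234  13  12  39] [622.74358974 238.1025641 ]
[579 246  57  46 440] [592.23863636 266.51363636]
[627 258  13  29 256] [634.66015625 272.16015625]
[590 285  50  28 166] [606.40963855 294.52409639]
```

View pics/c7.png

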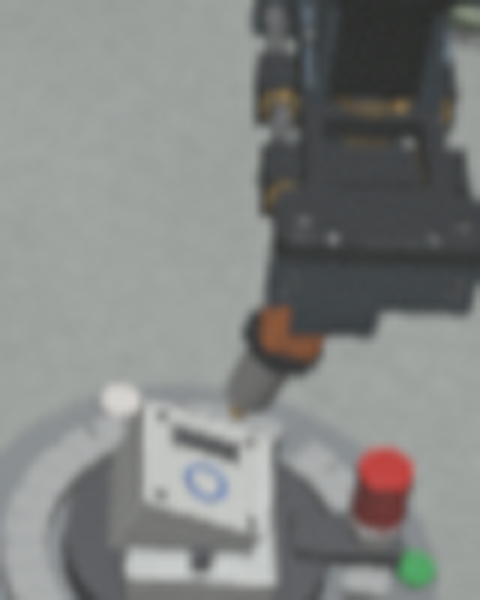

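```bash
python3 - <<'E'
from h import *
a=cv2.imread('pics/s5.png')
G=np.array([553.1,74,204.4+18.8]);az=np.radians(114.4);dr=np.array([np.cos(az),np.sin(az),0])
c=env.camera_params('scene');K=c['camera_matrix'];T=c['cam_to_world']
def proj(p):
    q=T[:3,:3].T@(p-T[:3,3]);return K[0,2]+K[0,0]*q[0]/-q[2],K[1,2]-K[1,1]*q[1]/-q[2]
for th in(14,17,20,23,26):
    t=np.radians(th);ax=np.sin(t)*dr+np.array([0,0,np.cos(t)])
    print(th,[np.round(np.array(proj(G+ax*(z-80.4))),1).tolist() for z in(-14,0,35,41)])
z=cv2.resize(a[176:204,354:384],None,fx=20,fy=20,interpolation=2)
cv2.imwrite('pics/c8.png',z)
for n in ('s1','s3'):
    im=cv2.imread(f'pics/{n}.png');
print('ring/spot proj',proj(np.array([573.7,37.9,92.])),'axis knob top',proj(np.array([531.8,106.8,98])))
E
```

```text
14 [[367.5, 199.6], [369.3, 196.2], [374.1, 187.3], [374.9, 185.7]]
17 [[365.7, 199.2], [367.8, 195.8], [373.2, 187.1], [374.2, 185.5]]
20 [[364.0, 198.7], [366.3, 195.4], [372.4, 186.8], [373.4, 185.3]]
23 [[362.3, 198.2], [364.8, 194.9], [371.5, 186.5], [372.7, 185.1]]
26 [[360.6, 197.6], [363.4, 194.4], [370.7, 186.2], [372.0, 184.8]]
ring/spot proj (np.float64(359.1410994246996), np.float64(210.25075933444538)) axis knob top (np.float64(389.2150056931449), np.float64(207.32295831746876))
```

View pics/c8.png

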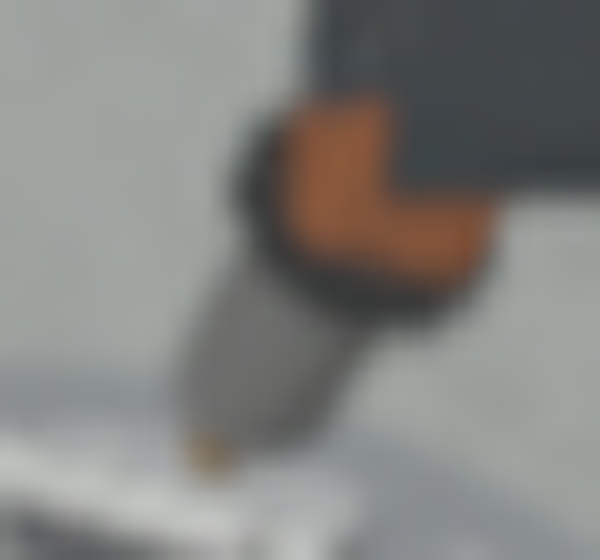

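Tip at ≈(364.0,199.1), which matches the projection for a 20° tilt; the ring at (358.9,210.2) matches the predicted spot (359.1,210.3).

```bash
python3 -c "
from h import *
shift([558.8,71.1,173.2],24.2)"
```

```text
t 13.5 pos [553.3  73.8 204.6] rot [1.7999e+02 3.0000e-02 2.4390e+01] F [-0.52 -0.78 -1.74] w 24.2
shift m [0.0039 0.0047 0.0314] roll 0.19
```

```bash
python3 -m pendant '[{"xyz":[0.0039,-0.003,0.006],"roll":0.2,"jaw":1},{"xyz":[0.0039,-0.001,0.014],"roll":0.2,"jaw":1},{"xyz":[0.0039,0.002,0.023],"roll":0.2,"jaw":1},{"xyz":[0.0039,0.0047,0.0314],"roll":0.2,"jaw":1},{"xyz":[0.0039,0.0047,0.0314],"roll":0.2,"jaw":1},{"xyz":[0.0039,0.0047,0.0314],"roll":0.2,"jaw":1},{"xyz":[0.0039,0.0047,0.0314],"roll":0.2,"jaw":1},{"xyz":[0.0039,0.0047,0.0314],"roll":0.2,"jaw":1}]' 35;python3 - <<'E'
from h import *
shift([561.2,65.8,157.2],24.2)
a,d=snap('scene','s6');b,e=snap('top','t6')
x0,y0=340,165
cv2.imwrite('pics/c9.png',cv2.resize(a[y0:y0+60,x0:x0+60],None,fx=10,fy=10,interpolation=2))
E
```

```text
time_s: 14.5
ee_pos: [559.2, 72.6, 173.6]
ee_rot: [180.0, -0.0, 24.3]
force: [-1.2, 0.4, -1.8]
gripper_width: 24.0
t 14.5 pos [559.2  72.6 173.6] rot [ 1.7999e+02 -4.0000e-02  2.4290e+01] F [-1.17  0.39 -1.82] w 24.0
shift m [-0.0009  0.007   0.0164] roll 0.09
```

View pics/c9.png

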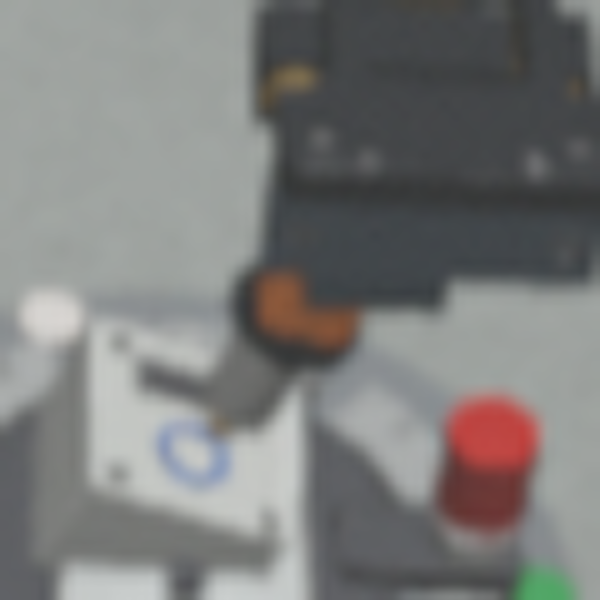

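```bash
cat >> h.py <<'E'
def proj(p,n='scene'):
    c=env.camera_params(n);K=c['camera_matrix'];T=c['cam_to_world']
    q=T[:3,:3].T@(np.array(p)-T[:3,3]);return np.array([K[0,2]+K[0,0]*q[0]/-q[2],K[1,2]-K[1,1]*q[1]/-q[2]]).round(2)
E
python3 - <<'E'
from h import *
az=np.radians(114.2);dr=np.array([np.cos(az),np.sin(az),0]);n=np.sin(.349)*dr+[0,0,np.cos(.349)]
S=np.array([573.7,37.9,92]);G=np.array([559.2,72.6,192.4])
for th in(17,20,23):
    t=np.radians(th);ax=np.sin(t)*dr+[0,0,np.cos(t)];tip=G-94.4*ax
    d=(tip-S)@n; print(th,'tip',tip.round(1),proj(tip),'dist',d.round(1),'foot-spot',(tip-d*n-S).round(1),'foot px',proj(tip-d*n))
print(proj(S),proj(S+12*n))
E
```

```text
17 tip [570.5  47.4 102.1] [363.23 208.25] dist 12.9 foot-spot [-1.4  5.5 -2. ] foot px [361.17 211.12]
20 tip [572.4  43.2 103.7] [361.52 207.79] dist 12.8 foot-spot [ 0.5  1.3 -0.3] foot px [359.48 210.63]
23 tip [574.3  39.  105.5] [359.84 207.26] dist 12.9 foot-spot [ 2.4 -3.   1.4] foot px [357.8  210.15]
[359.14 210.25] [361.04 207.58]
```

```bash
python3 -m pendant '[{"xyz":[-0.0009,0.0014,0.0005],"roll":0,"jaw":1},{"xyz":[-0.0009,0.0024,0.0035],"roll":0,"jaw":1},{"xyz":[-0.0009,0.0035,0.0065],"roll":0,"jaw":1},{"xyz":[-0.0009,0.0045,0.0095],"roll":0,"jaw":1},{"xyz":[-0.0009,0.0055,0.0122],"roll":0,"jaw":1},{"xyz":[-0.0009,0.0063,0.0145],"roll":0,"jaw":1},{"xyz":[-0.0009,0.0063,0.0145],"roll":0,"jaw":1},{"xyz":[-0.0009,0.0063,0.0145],"roll":0,"jaw":1}]' 35;python3 - <<'E'
from h import *
shift([561.2,65.8,157.2],24.2)
F=[]
for i in range(6):
    env.grab_frame('scene'); F.append(env.state()['force'])
print(np.mean(F,0),np.std(F,0)); shift([561.2,65.8,157.2],24.2)
E
```

```text
time_s: 15.6
ee_pos: [560.7, 66.5, 158.9]
ee_rot: [-180.0, -0.0, 24.3]
force: [-0.8, 0.3, 0.4]
gripper_width: 23.5
t 15.6 pos [560.7  66.5 158.9] rot [-179.98   -0.     24.28] F [-0.84  0.27  0.45] w 23.5
shift m [0.0001 0.0008 0.0017] roll 0.08
[-0.99892633  1.17161359  0.76781216] [0.47509199 0.44749759 0.1267058 ]
t 15.9 pos [560.8  66.5 158.8] rot [-179.99   -0.     24.28] F [-1.6   0.56  1.  ] w 24.0
shift m [0.0001 0.0008 0.0016] roll 0.08
```

```bash
python3 -m pendant '[{"xyz":[0,-0.0014,-0.004],"roll":0,"jaw":1},{"xyz":[0,-0.0027,-0.0075],"roll":0,"jaw":1},{"xyz":[0,-0.0041,-0.0113],"roll":0,"jaw":1},{"xyz":[0,-0.0041,-0.0113],"roll":0,"jaw":1},{"xyz":[0,-0.0041,-0.0113],"roll":0,"jaw":1},{"xyz":[0,-0.0041,-0.0113],"roll":0,"jaw":1},{"xyz":[0,-0.0041,-0.0113],"roll":0,"jaw":1},{"xyz":[0,-0.0041,-0.0113],"roll":0,"jaw":1}]' 35;cat > f.py <<'E'
from h import *
F=[]
for i in range(16):
    im,_=env.grab_frame('scene'); F.append(env.state()['force'])
print(np.mean(F,0).round(2),np.std(F,0).round(2)); shift([561.2,65.8,157.2],24.2)
cv2.imwrite('pics/last.png',im)
E
python3 f.py; python3 -m pendant '[{"xyz":[0,0.0014,0.004],"roll":0,"jaw":1},{"xyz":[0,0.0027,0.0075],"roll":0,"jaw":1},{"xyz":[0,0.0041,0.0113],"roll":0,"jaw":1},{"xyz":[0,0.0041,0.0113],"roll":0,"jaw":1},{"xyz":[0,0.0041,0.0113],"roll":0,"jaw":1},{"xyz":[0,0.0041,0.0113],"roll":0,"jaw":1},{"xyz":[0,0.0041,0.0113],"roll":0,"jaw":1},{"xyz":[0,0.0041,0.0113],"roll":0,"jaw":1}]' 35; python3 f.py
```

```text
time_s: 16.9
ee_pos: [559.1, 70.1, 170.0]
ee_rot: [-180.0, 0.0, 24.3]
force: [1.0, 0.2, -2.2]
gripper_width: 24.0
[ 0.08 -0.02 -1.74] [0.42 0.56 0.42]
t 17.7 pos [559.1  70.1 170. ] rot [-179.99   -0.     24.28] F [ 0.49  0.43 -2.19] w 24.0
shift m [0.0001 0.0048 0.0128] roll 0.08
time_s: 18.7
ee_pos: [560.7, 66.5, 158.8]
ee_rot: [-180.0, 0.0, 24.3]
force: [-1.3, 1.5, 1.3]
gripper_width: 23.7
[-1.3   1.25  0.5 ] [0.48 0.4  0.56]
t 19.5 pos [560.8  66.4 158.7] rot [-179.99   -0.     24.28] F [-0.63  1.36  0.27] w 23.2
shift m [0.0001 0.0007 0.0015] roll 0.08
```

```bash
python3 - <<'E'
import cv2
a=cv2.imread('pics/last.png');cv2.imwrite('pics/c10.png',cv2.resize(a[180:220,345:395],None,fx=14,fy=14,interpolation=2))
E
```

```text
(no output)
```

View pics/c10.png

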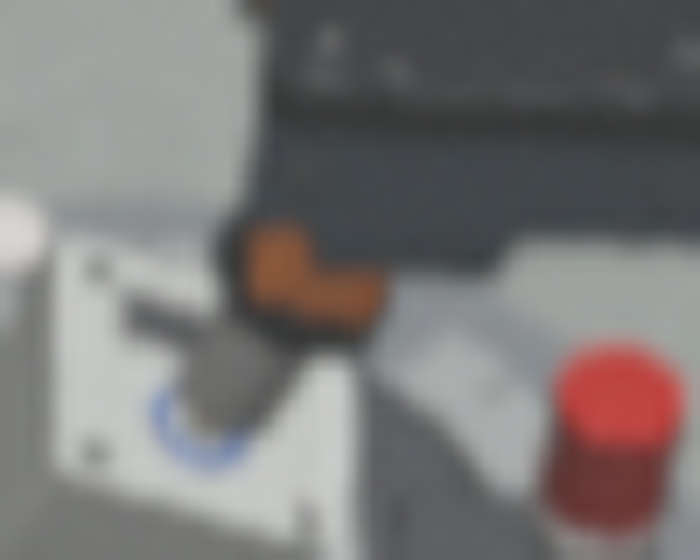

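Final crop: the brass tip at ≈(205,430) sits within the blue ring, whose centre is ≈(201,428). The probe's slope matches about 19–20°. Handing in.

```bash
python3 -c "
from workcell import env
print(env.job_done())"
```

```text
the job is handed in; nothing more can be done
None
```

The job is handed in at about 19.5 s. The plunger is home in the slot at the green tag, and the probe is still held on the face inside the blue ring. No verdict was reported.

**Plunger:** I lifted it about 13 mm, turned the head 55° to the green tag and lowered the plunger into the slot. Before release the force was still a downward pull of 2 N. Afterwards both cameras put the knob at home height, to within 2–3 mm.

**Probe:** I took it from the leftmost stand. The moves cannot tilt the tool, so I tilted the probe 20° in the jaws by pushing its nose against the rim of the stand's hole.

| Last check | Reading |
|---|---|
| Tip position | within about 1 mm of the ring's centre |
| Tilt | 19–20° (20° wanted) |
| Push along the face normal | about 2.7 N, which means about 5.6 mm sunk |
| Sinking by arm position | about 3.4 mm |

**Disagreements:**
- The two sinking estimates differ by about 2 mm, on either side of half way (5 mm).
- The sideways force was somewhat larger than a purely square push would give, probably from friction.
- While turning and lowering the plunger there was a sideways load of up to about 9 N, from a radius error of about 1.4 mm.

I did not touch the deburring tool, spare part, bin or pink probe.

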